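# Load a beech blank into the drilling chute

## Robot

A 6-joint arm with a two-finger parallel gripper is mounted at the origin on a cart in front of the work surface, level with it; the furniture and walls round the work are solid. World frame = base frame: x ahead of the robot, y to its left, z up, the work surface at z = 0. Lengths are in m, angles in rad, forces in N, time in s.
With the tool pointing down it reaches from about 0.35 to 0.85 m from the base axis. Payload 8.1 kg.
Tool frame: the origin (TCP) lies midway between the tips of the shut fingers; the grasp point (between the pads) lies 19 mm behind it (robot.grip_point_offset is the distance from the TCP to the grasp point, in m); z points along the fingers, y is the line along which they close (so a half turn about z gives the same grasp; the last joint's range is limited). The gripper opens to 93 mm and grips with 3 to 60 N. Pads are 15 mm wide; open, the fingers measure 128 mm over their backs; the gripper's body (75 mm by 188 mm) begins 65 mm behind the grasp point.
Start: joints at [1.103, 0.13, 1.488, -0, 1.523, -0.085], TCP at [0.224, 0.557, 0.219] pointing down, gripper open.
Joint ranges: [-2.96, 2.96], [-0.89, 2.26], [0.02, 2.5], [-1.34, 4.48], [0, 2.73], [-2.66, 2.66]. Speed limits (rad/s): [2.39, 2.39, 2.79, 3.14, 3.14, 3.14].

## Interface

Orientations are given as a rotation vector (axis times angle).
In Python, from plant import robot, read_camera, job gives the robot as it stands.
- The arm moves only by the shell command python3 -m inch 'ROWS' [FORCE]. ROWS is JSON, one flat list of numbers, 5 for each row, row after row: the shift along the world's x, y, z in mm, then the turn about the world's z in degrees, then the opening in per cent of the stroke, from 0 (shut) to 100 (fully open). In form: [dx, dy, dz, yaw, hand, dx, dy, dz, yaw, hand, ...]. A call has 1 to 10 rows; each row is the pose to reach, as a shift and turn from the pose commanded when the call began; what a row does not reach only later rows make up. A row lasts 1/12 s, in which the tool goes at most 41.7 mm and 7.16 degrees, less where a joint would pass 70% of its speed; a pose out of reach is approached as far as the arm can. A call with a gripper value outside its range is refused whole. The fingers move at their own pace and stop on an object; FORCE is the grip in N (left out, the last holds). Time passes only in rows, so rows that repeat a pose let the fingers close. It gives the time, the measured TCP pose, the force, the opening and the grip force at its end, in the units of the state.
- robot.read_state(): the state, without advancing time (a new reading comes with each control period).
- read_camera(name): name is "side" or "top"; returns a dict with "image" (480x640x3 uint8, blue, green, red), "K" (3x3 intrinsics, pixels), "D" ([k1, k2, p1, p2, k3] as OpenCV has them; the pictures are not rectified), "extrinsics" (4x4, takes a point from world to camera coordinates). Camera axes: x right, y down, z forward; pixel columns grow to the right and rows downward; lengths in m; the calibration is good to about 2 mm. A picture is of the moment at which its call begins. There is no depth.
- job.close_job(): hands the job in; it is judged then, once.
The state is a dict: "t": time; "q": joint angles; "dq": joint speeds; "joint_torque": joint torques, N m; "tool_pos": TCP position; "orientation": TCP orientation; "force": force on the tool from outside, world axes, zero at the start; "wrist_torque": the same for the moment, N m; "opening": finger opening in m; "gripper_force": force on a finger pad.
Only numpy, scipy, OpenCV 4.12 (cv2) and the standard library are available. Lean on these libraries where they do the work, as an engineer would, in place of code of your own. Each camera call takes 0.05 s, during which the arm holds its last target. There are 200 camera calls.

## Task

Get the drilling chute ready: first swing its red-handled stop gate down across the channel, then lay the loose beech block lengthways in the chute's open upper mouth and let go of it. With closed fingers gently push the block down the chute from behind until it rests against the gate's sprung stop and the side keeper clicks in behind it; feel for the stop and do not force it. Then stand clear, with the tin and the calliper left where they are.

Things in the scene. Friction and masses are not known exactly. Their poses are not given: they have to be found in the camera images.
- chute_mouth (a point): Middle of the chute floor at the open upper end, where the block's centre is to be laid. Axes: x down the slope (14 degrees below level), y across, to the T-track side, z out of the floor. Called frame M; x, y, z below are in M, mm. Floor x -75 to 270; wooden fences 16 high, 58 apart inside from x=55, flared to 73 at the top end. The block does not slide by itself.
- chute_outlet (a point): Middle of the floor at the low end, x=270. Near it a stop unit (keeper, bushing plate, gate) is clamped on the aluminium T-track (y 43 to 73). Its setting s, 0 to 25 mm, is not measured: feel or see it. The gate's brass spring plunger meets the block when the block's centre is at x=153+s, with 4.2 N; it yields 1 mm per 0.9 N; after 7 mm (10.5 N) the block meets the solid bar.
- chute: The plywood jig, fixed; origin under its base board. The keeper, a sprung steel pawl on the T-track side (nose 6.5 mm into the channel at x=115+s, z 18 to 26), yields to the passing block and clicks in behind it when the plunger is pressed 2 to 3 mm. Friction of the push: 0.5 to 4 N. The gate stands 25 N from the block. Bushing plate over the channel: x 142 to 168 plus s, z 37 to 55.
- gate (a joint): Stop gate, rad: 0 = down across the channel, 0.7 to 1.1 = up, as found. Steel bar 14 wide (x), 12 thick, with round red handle 16 thick at its end. Pivot parallel to x at x=207+s, y=58, z=26; down, the bar runs from it to -y over the near fence, axis at z=25; handle 100 to 148 from the pivot. Stiff: stays where left, 2 to 4 N on the handle moves it.
- blank_centre (a point): Centre of the loose beech block (half-way up), 55 x 80 x 32 mm (its x, y, z), 0.08 to 0.17 kg, lying flat on the bench. It is to lie in the chute with its 80 mm length (its y) along the channel.
- tin: Round grey wax tin, 56 across, 28 high; origin at the middle of its underside. A bystander.
- calliper: Steel slide calliper lying flat, 62 x 164 x 8 mm (its x, y, z); origin at the middle of its underside. A bystander.
Mind the look-alikes: they are no part of the job. There is more than one size of the part that bears blank_centre; the job needs the largest.

How it is judged:
By the outcome, as a careful person would: the job done as asked, in the order asked, and still so for the second after the job is handed in, with the robot touching nothing.
It also fails if it takes over 72 s, if anything falls off the work surface, if the arm or the gripper's body presses on something with over 40 N, if the wrist force passes 120 N, or if a joint passes its speed limit or range.

## Working session

There is one attempt and no reset: what is moved stays moved. The work goes in short steps, Python scripts to look and compute and a shell command to move; the robot and the scene stay as the last step left them, time stands still between calls to the robot, and variables do not carry over. Pictures are saved under pics/ and viewed, at most 10 in all, crops included, and the job is handed in when it is done.

```bash
mkdir -p pics; ls; python3 - <<'E'
from plant import robot, read_camera
import cv2
for n in("side","top"):
    c=read_camera(n); cv2.imwrite(f"pics/{n}0.png",c["image"]); print(n,c["K"],c["D"],c["extrinsics"])
print(robot.read_state())
E
```

```text
pics
side [[480.03632528   0.         328.9886281 ]
 [  0.         480.03632528 238.90061294]
 [  0.           0.           1.        ]] [-0.06800647  0.          0.          0.          0.        ] [[-0.99981871  0.01836103  0.00504084  0.55878495]
 [ 0.00836656  0.66147123 -0.74992387  0.08345952]
 [-0.01710374 -0.74974574 -0.66150494  1.1422384 ]
 [ 0.          0.          0.          1.        ]]
top [[613.22915056   0.         310.5700426 ]
 [  0.         613.22915056 237.70208074]
 [  0.           0.           1.        ]] [-0.04991061  0.          0.          0.          0.        ] [[ 0.01732086 -0.99980852  0.00910567  0.00236247]
 [-0.99261442 -0.01828844 -0.11992557  0.55869668]
 [ 0.12006913 -0.00696121 -0.99274113  1.22551291]
 [ 0.          0.          0.          1.        ]]
{'t': 0.1, 'q': array([ 1.10261550e+00,  1.31081976e-01,  1.48916538e+00, -9.62806238e-06,
        1.52297262e+00, -8.54025652e-02]), 'dq': array([ 0.00026149, -0.00126445, -0.00053587, -0.0012546 , -0.00138147,
       -0.00011239]), 'joint_torque': array([ 8.06340558e-04, -5.61342788e+01, -4.93096340e+01,  7.70200370e-02,
        2.91269075e-02, -2.80803459e-05]), 'tool_pos': array([0.22385631, 0.55613536, 0.21769727]), 'orientation': array([-5.97518960e-01, -3.08380181e+00,  2.46267267e-03]), 'force': array([ 0.09408311,  0.69559381, -0.22579952]), 'wrist_torque': array([-0.03737885, -0.0398266 , -0.05948262]), 'gripper_force': 0.0, 'opening': 0.09314852390066823}
```

View pics/top0.png

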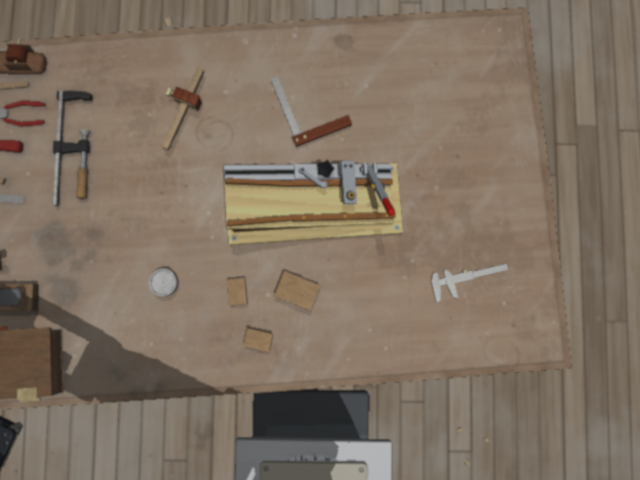

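View pics/side0.png

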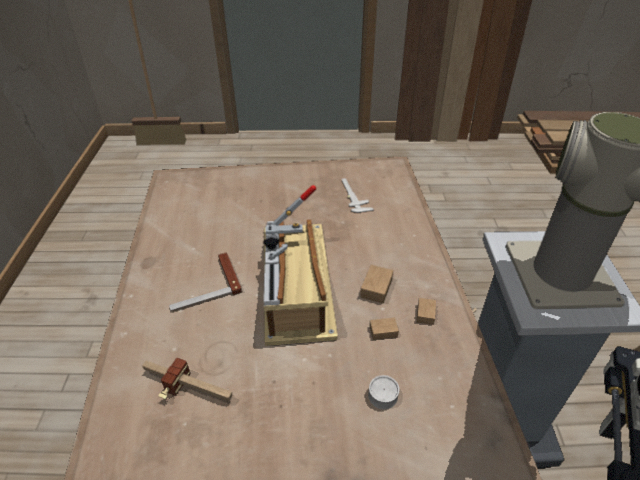

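The top view shows the chute at u 225–402, v 162–243, with its upper end on the left, toward +y. The gate handle is at (388,207) and the largest block at (297,290). The tin is at (163,282) and the calliper around (465,280). Next I'll enlarge both views.

```bash
python3 - <<'E'
import cv2
a=cv2.imread("pics/top0.png")[150:325,215:415]; cv2.imwrite("pics/topc.png",cv2.resize(a,None,fx=3.4,fy=3.4,interpolation=cv2.INTER_CUBIC))
a=cv2.imread("pics/side0.png")[170:350,240:440]; cv2.imwrite("pics/sidec.png",cv2.resize(a,None,fx=3.3,fy=3.3,interpolation=cv2.INTER_CUBIC))
E
```

```text
(no output)
```

View pics/topc.png

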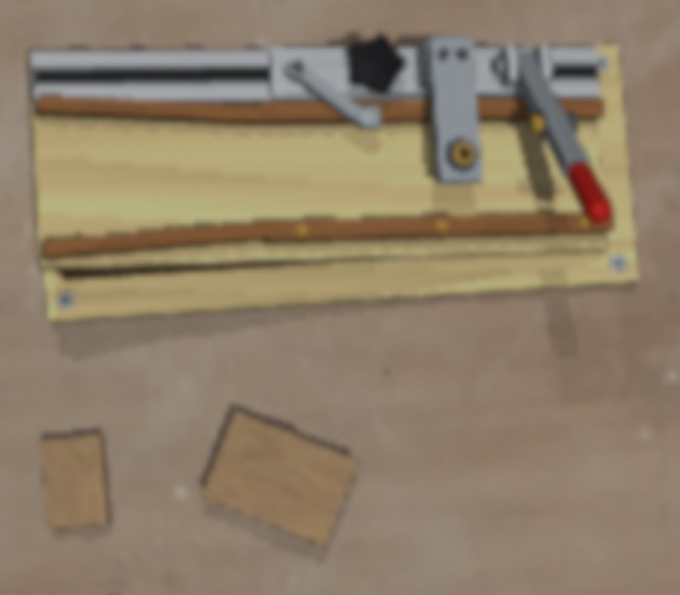

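View pics/sidec.png

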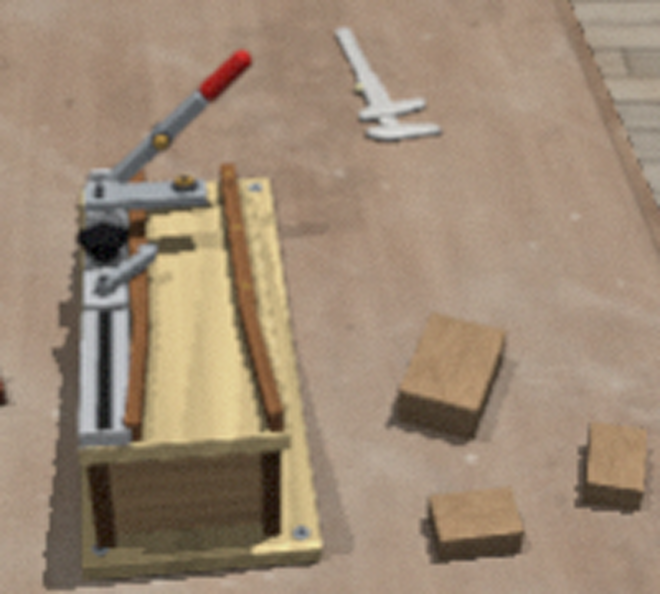

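The crops give feature points on the chute, block and gate. I'll fit the poses from both views.

```bash
cat > h.py <<'E'
import numpy as np, cv2
from scipy.optimize import least_squares
from plant import read_camera
TO=lambda p:np.array(p)/3.4+[215,150]
SO=lambda p:np.array(p)/3.3+[240,170]
_c={n:read_camera(n) for n in("side","top")}
def proj(n,P):
    c=_c[n];E=c["extrinsics"]
    return cv2.projectPoints(np.atleast_2d(P).astype(float),cv2.Rodrigues(E[:3,:3])[0],E[:3,3],c["K"],np.array(c["D"]))[0][:,0]
def RM(yaw,a=np.radians(14)):
    # x: direction yaw in world, 14deg below level
    x=np.array([np.cos(yaw)*np.cos(a),np.sin(yaw)*np.cos(a),-np.sin(a)])
    y=np.array([-np.sin(yaw),np.cos(yaw),0]); return np.c_[x,y,np.cross(x,y)]
E
cat > fit.py <<'E'
from h import *
def feats(zt,s,th):
    g=[207+s,58-148*np.cos(th)-1*np.sin(th),26+148*np.sin(th)-np.cos(th)]
    return [("t",(45,240),[-75,-36.5,16]),("t",(265,222),[55,-29,16]),("t",(606,213),[270,-29,16]),
     ("t",(40,113),[-75,36.5,0]),("t",(602,116),[270,29,0]),
     ("s",(265,417),[-75,-36.5,16]),("s",(222,168),[270,-29,16]),("s",(142,438),[-75,36.5,0]),
     ("t",(30,48),[-75,73,zt]),("t",(33,98),[-75,43,zt]),("s",(80,443),[-75,73,zt]),("s",(130,440),[-75,43,zt]),
     ("t",(461,153),[155+s,0,57]),("s",(183,181),[155+s,0,57]),
     ("t",(600,218),g),("s",(246,55),g)]
def res(v):
    R=RM(v[3]);out=[]
    for c,p,X in feats(*v[4:]):
        q=proj("top" if c=="t" else "side",v[:3]+R@np.array(X)/1000)[0]
        out.append(q-(TO(p) if c=="t" else SO(p)))
    return np.array(out).ravel()
r=least_squares(res,[.6,.1,.1,-np.pi/2,20,10,.9],loss="soft_l1",x_scale=[.1,.1,.1,.1,10,10,1])
print(r.x.round(4)); print(res(r.x).reshape(-1,2).round(1).tolist())
np.save("M.npy",r.x)
T=[(237,405),(357,458),(325,545),(203,487)];S=[(480,405),(400,383),(435,315),(507,330)]
def rb(v):
    c,s=np.cos(v[2]),np.sin(v[2])
    # block local: y long 80. image-up=+x world, image-left=+y world
    P=np.array([[v[0]+c*a-s*b,v[1]+s*a+c*b,.032] for a,b in [(.0275,.04),(.0275,-.04),(-.0275,-.04),(-.0275,.04)]])
    return np.r_[(proj("top",P)-TO(T)),(proj("side",P)-SO([(400,385),(435,315),(507,330),(480,408)]))].ravel()
r=least_squares(rb,[.41,.02,.3],loss="soft_l1",x_scale=[.1,.1,.1]);print(r.x.round(4),rb(r.x).reshape(-1,2).round(1).tolist())
np.save("B.npy",r.x)
E
python3 fit.py
```

```text
[ 0.6213  0.1064  0.0899 -1.4916  5.8874  7.3222  0.7613]
[[-0.7, -0.9], [0.6, -0.9], [2.0, -0.3], [-1.8, 0.8], [-1.9, 2.3], [-0.1, -0.4], [-0.7, -0.8], [-0.3, 2.7], [0.6, 0.9], [0.4, 1.3], [-0.8, -0.0], [-0.3, -0.2], [0.2, 0.2], [0.4, -0.3], [-0.3, -0.3], [0.3, 0.1]]
[ 0.4508  0.0379 -0.3833] [[-0.3, 0.9], [0.5, 0.7], [-0.6, 0.1], [-1.0, 1.7], [-1.1, 0.2], [-1.1, -2.1], [-0.1, -0.7], [-1.5, -0.2]]
```

```bash
cat > w.py <<'E'
import numpy as np
from h import RM
v=np.load("M.npy")
def W(x,y,z): return v[:3]*1000+RM(v[3])@np.array([x,y,z])
E
python3 - <<'E'
from w import *
s,th0=v[5:]
print("yaw M",np.degrees(v[3]))
p0=np.array([224,556,218])
for th in [th0+.2,th0+.05,.6,.45,.3,.15,.05,0,-.03]:
    r=122; y=58-r*np.cos(th); zc=26+(58-(y-17))*np.tan(th)-1+8/np.cos(th)
    P=W(207+s,y,zc); print(round(th,2),round(y),round(zc),P.round(),(P-p0).round())
E
```

```text
yaw M -85.46028334064482
0.96 -12 163 [ 629. -141.  197.] [ 405. -697.  -21.]
0.81 -26 143 [ 615. -137.  177.] [ 391. -693.  -41.]
0.6 -43 115 [ 597. -132.  150.] [ 373. -688.  -68.]
0.45 -52 95 [ 588. -128.  130.] [ 364. -684.  -88.]
0.3 -59 75 [ 581. -124.  110.] [ 357. -680. -108.]
0.15 -63 54 [ 576. -119.   90.] [ 352. -675. -128.]
0.05 -64 40 [ 575. -116.   77.] [ 351. -672. -141.]
0 -64 33 [ 575. -114.   70.] [ 351. -670. -148.]
-0.03 -64 29 [ 575. -113.   66.] [ 351. -669. -152.]
```

```bash
python3 -m inch '[20,-34,5,-7,0,40,-69,10,-14,0,60,-103,15,-21,0,80,-138,20,-28,0,100,-172,25,-35,0,120,-207,30,-42,0,140,-241,30,-49,0,160,-276,30,-56,0,180,-310,30,-63,0,200,-345,30,-63.5,0]' && python3 -m inch '[20,-35,0,0,0,40,-70,0,0,0,60,-105,0,0,0,80,-140,0,0,0,100,-175,0,0,0,120,-210,0,0,0,140,-245,0,0,0,160,-280,0,0,0,180,-315,0,0,0,200,-350,0,0,0]'
```

```text
t: 1.13
tool_pos: [0.4247, 0.2099, 0.2489]
orientation: [2.14, 2.3, 0.001]
force: [0.6, 0.5, -0.3]
opening: 0.0307
gripper_force: 0.0
t: 1.97
tool_pos: [0.6247, -0.1404, 0.2485]
orientation: [2.131, 2.308, 0.0]
force: [0.7, 0.5, 0.5]
opening: 0.0008
gripper_force: 0.0
```

```bash
python3 -m inch '[0,0,-30,0,0,-5,2,-55,0,0,-10,3,-72,0,0,-16,5,-81,0,0,-22,6,-90,0,0,-28,8,-99,0,0,-32,10,-109,0,0,-37,12,-119,0,0,-40,14,-129,0,0,-44,16,-139,0,0]' && python3 -m inch '[-2,2,-7,0,0,-4,4,-14,0,0,-5,5,-20,0,0]' && python3 - <<'E'
from plant import read_camera
import cv2
a=read_camera("side")["image"][150:330,240:440]
b=read_camera("top")["image"][130:280,215:415]
a=cv2.resize(a,(400,360));b=cv2.resize(b,(400,300))
cv2.imwrite("pics/g1.png",cv2.hconcat([a,cv2.copyMakeBorder(b,0,60,0,0,0)]))
E
```

```text
t: 2.8
tool_pos: [0.58, -0.1222, 0.109]
orientation: [2.131, 2.308, 0.0]
force: [-0.1, 0.3, 0.6]
opening: 0.0005
gripper_force: 0.4
t: 3.05
tool_pos: [0.5748, -0.117, 0.0888]
orientation: [-2.131, -2.308, 0.0]
force: [0.1, 0.4, 0.5]
opening: 0.0003
gripper_force: 0.3
```

View pics/g1.png

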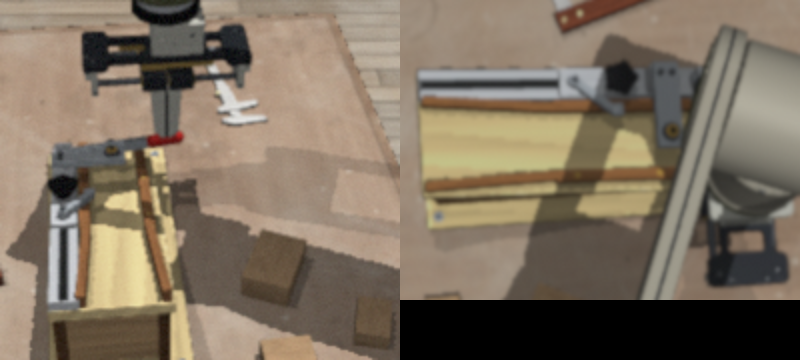

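The picture shows the fingertips on the red handle at about (165,138), with the bar nearly down. I'll keep pressing.

```bash
python3 -m inch '[0,1,-6,0,0,0,2,-12,0,0,0,3,-15,0,0,0,3,-18,0,0]'; python3 -m inch '[0,1,-2,0,0,0,1,-4,0,0]';python3 -m inch '[0,0,-2,0,0]'
```

```text
t: 3.48
tool_pos: [0.5758, -0.115, 0.0744]
orientation: [2.13, 2.307, -0.0]
force: [-18.8, 2.2, 42.6]
opening: 0.0004
gripper_force: 21.3
t: 3.65
tool_pos: [0.576, -0.115, 0.0739]
orientation: [2.129, 2.306, -0.002]
force: [-30.9, 1.7, 61.8]
opening: 0.0005
gripper_force: 30.9
t: 3.73
tool_pos: [0.5761, -0.1151, 0.0736]
orientation: [2.129, 2.306, -0.002]
force: [-37.4, 2.9, 74.7]
opening: 0.0005
gripper_force: 37.4
```

```bash
python3 -m inch '[0,0,15,0,0,0,0,50,0,0,0,0,90,0,0,-12,15,120,-5,20,-37,46,120,-12,60,-62,76,120,-19,85,-87,107,120,-25,85,-112,137,120,-26.5,85,-125,153,120,-26.5,85,-125,153,120,-26.5,85]' && python3 - <<'E'
from plant import read_camera
import cv2
a=read_camera("side")["image"][150:330,240:440]
b=read_camera("top")["image"][130:280,215:415]
a=cv2.resize(a,(400,360));b=cv2.resize(b,(400,300))
cv2.imwrite("pics/g2.png",cv2.hconcat([a,cv2.copyMakeBorder(b,0,60,0,0,0)]))
E
```

```text
t: 4.57
tool_pos: [0.4481, 0.0424, 0.1856]
orientation: [-2.6, -1.761, -0.001]
force: [0.1, -0.5, -0.1]
opening: 0.0428
gripper_force: 0.0
```

View pics/g2.png

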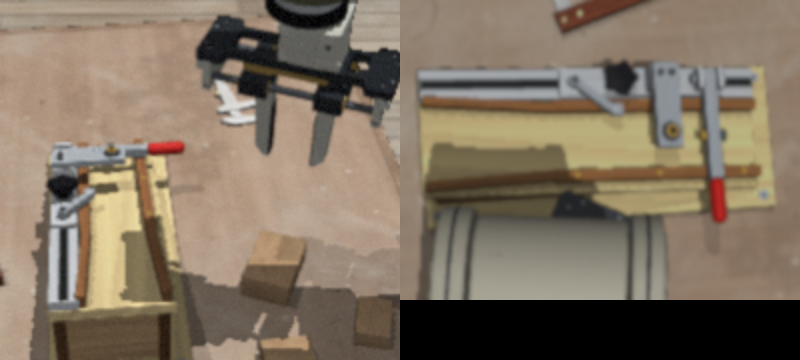

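The gate is down across the channel, with its handle end at (721,218) in the top panel. Next is the block.

```bash
python3 -m inch '[3,-4,-30,0,85,3,-4,-65,0,85,3,-4,-100,0,85,3,-4,-130,0,85,3,-4,-150,0,85,3,-4,-160,0,85,3,-4,-164,0,85,3,-4,-164,0,50,3,-4,-164,0,40,3,-4,-164,0,40]' 15; python3 -m inch '[0,0,0,0,40,0,0,0,0,40,0,0,0,0,40]'; python3 -m inch '[0,0,30,0,40,0,0,60,0,40,0,0,60,0,40]'
```

```text
t: 5.5
tool_pos: [0.4548, 0.0354, 0.0234]
orientation: [2.602, 1.757, 0.004]
force: [-0.6, 0.4, 0.6]
opening: 0.0635
gripper_force: 0.0
t: 5.75
tool_pos: [0.4542, 0.0356, 0.0231]
orientation: [2.602, 1.758, 0.003]
force: [-1.5, 1.0, 6.7]
opening: 0.055
gripper_force: 15.0
t: 6.0
tool_pos: [0.4571, 0.0355, 0.0878]
orientation: [2.599, 1.756, 0.011]
force: [0.3, 1.0, -0.6]
opening: 0.0545
gripper_force: 15.0
```

```bash
python3 - <<'E'
from plant import read_camera
import cv2
a=read_camera("side")["image"][170:350,280:480]
cv2.imwrite("pics/g3.png",cv2.resize(a,None,fx=3.3,fy=3.3,interpolation=cv2.INTER_CUBIC))
E
```

```text
(no output)
```

View pics/g3.png

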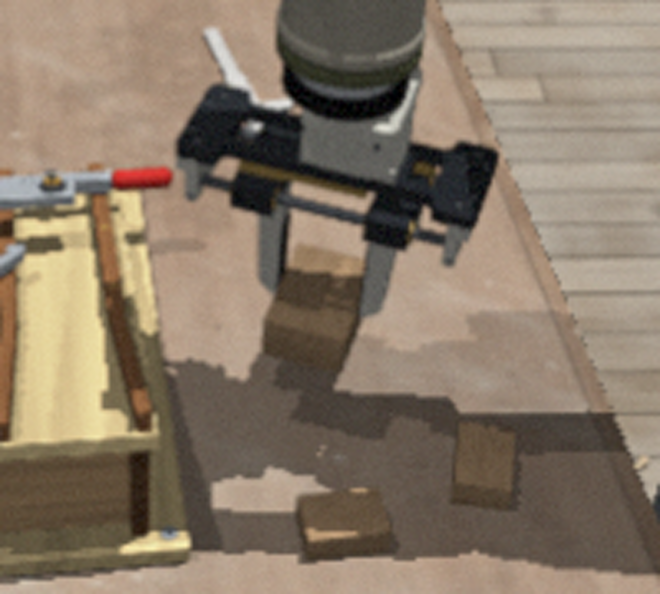

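The side view shows the block level in the pads at (310,315), clear of the bench. Before placing it I'll overlay the chute fit on the first pictures to check the lateral position.

```bash
python3 - <<'E'
from h import *
from w import W
o=[]
for n,(u,v,w,h),f in(("top",(220,155,190,95),4.2),("side",(255,215,90,100),6)):
    im=cv2.imread(f"pics/{n}0.png")[v:v+h,u:u+w]; im=cv2.resize(im,None,fx=f,fy=f,interpolation=cv2.INTER_CUBIC)
    for z,col in((16,(255,0,0)),(0,(0,255,0))):
        for s in(1,-1):
            p=proj(n,np.array([W(-75,s*36.5,z),W(55,s*29,z),W(270,s*29,z)])/1000)
            cv2.polylines(im,[np.int32((p-[u,v]+.5)*f)],False,col,1)
    o.append(im)
t,s=o; s=s[:600-t.shape[0]] if 0 else cv2.resize(s,(int(s.shape[1]*.36),int(s.shape[0]*.36))) if 0 else s
print(t.shape,s.shape)
s=cv2.rotate(s,cv2.ROTATE_90_CLOCKWISE)[:,:] ; s=cv2.resize(s,(220,198)) if 0 else s
# side mouth only
s=s[:, :]
k=200/ s.shape[0]
H=600-t.shape[0]
s=cv2.resize(s,None,fx=H/s.shape[0],fy=H/s.shape[0])
c=np.zeros((600,t.shape[1],3),np.uint8);c[:t.shape[0]]=t;c[t.shape[0]:t.shape[0]+s.shape[0],:s.shape[1]]=s
cv2.imwrite("pics/ov.png",c)
E
```

```text
(399, 798, 3) (600, 540, 3)
```

View pics/ov.png

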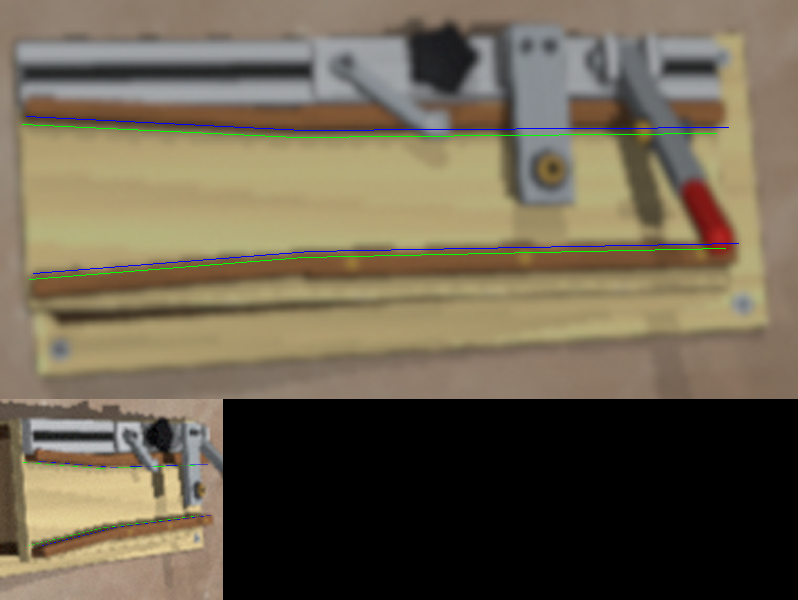

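The fit's channel midline agrees with the picture to about 1 mm: both fence lines are off symmetrically, by about 1 px. Next I carry the block over the mouth.

```bash
python3 -c "
from w import *
for x in(-8,-3,0): print(x,W(x,0,24).round(1))
s=W(-3,0,24)-np.array([457,35.5,88]);print(s.round(1))"; python3 -m inch '[0,0,35,0,40,0,0,70,4,40,0,0,100,8,40,30,14,105,12,40,60,27,105,16,40,90,40,105,20,40,120,54,105,24,40,150,67,105,26.4,40,161,73,105,26.4,40,161,73,105,26.4,40]' 15; python3 -m inch '[0,0,0,0,40,0,0,0,0,40]'
```

```text
-8 [621.2 108.4 115.1]
-3 [621.6 103.5 113.9]
0 [621.8 100.6 113.1]
[164.6  68.   25.9]
t: 7.08
tool_pos: [0.6148, 0.1097, 0.1837]
orientation: [-2.13, -2.306, 0.004]
force: [-0.3, -0.7, -2.0]
opening: 0.0549
gripper_force: 15.0
t: 7.25
tool_pos: [0.6128, 0.1081, 0.1852]
orientation: [-2.132, -2.305, 0.003]
force: [-1.1, -0.1, -1.5]
opening: 0.055
gripper_force: 15.0
```

```bash
python3 -m inch '[9,-5,-15,0,40,9,-5,-35,0,40,9,-5,-50,0,40,9,-5,-50,0,40]'; python3 -m inch '[0,0,-3,0,40,0,0,-5,0,40,0,0,-5,0,40]' 5
```

```text
t: 7.58
tool_pos: [0.6197, 0.1026, 0.1325]
orientation: [-2.131, -2.302, 0.008]
force: [-0.5, -0.6, -1.6]
opening: 0.0549
gripper_force: 15.0
t: 7.83
tool_pos: [0.6234, 0.1035, 0.1327]
orientation: [2.133, 2.305, 0.002]
force: [0.2, -0.2, -2.0]
opening: 0.0552
gripper_force: 5.0
```

```bash
python3 - <<'E'
from plant import read_camera
import cv2
a=read_camera("side")["image"][190:300,230:380]
cv2.imwrite("pics/g4.png",cv2.resize(a,None,fx=5,fy=5,interpolation=cv2.INTER_CUBIC))
E
```

```text
(no output)
```

View pics/g4.png

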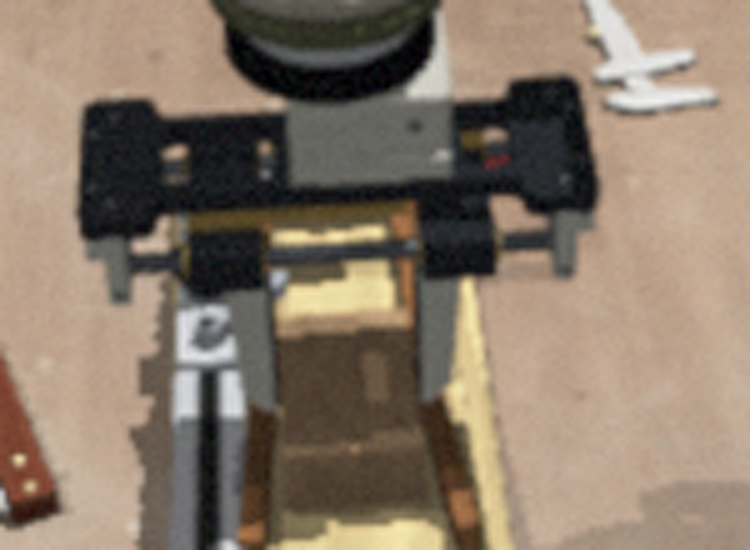

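The block hangs over the mouth between the fences, perhaps 1–2 mm toward the track: its front bottom edge spans u 272–425, and the fences are at about 268 and 440. I'll shift it back slightly and lower until it touches.

```bash
python3 -m inch '[-2,0,-2,0,40,-2,0,-4,0,40,-2,0,-4,0,40]';for i in 1 2 3 4; do python3 -m inch '[0,0,-1.5,0,40,0,0,-3,0,40,0,0,-3,0,40]' | grep -E 'tool_pos|force|open'; done
```

```text
t: 8.13
tool_pos: [0.6211, 0.1035, 0.1277]
orientation: [2.133, 2.306, 0.0]
force: [1.0, -1.2, -1.0]
opening: 0.0548
gripper_force: 5.0
tool_pos: [0.6212, 0.1034, 0.1245]
force: [0.4, -2.3, -0.3]
opening: 0.0548
gripper_force: 5.0
tool_pos: [0.621, 0.1036, 0.1212]
force: [0.0, -1.1, -0.0]
opening: 0.0551
gripper_force: 5.0
tool_pos: [0.6211, 0.1036, 0.1184]
force: [0.1, -0.4, -1.4]
opening: 0.0546
gripper_force: 5.0
tool_pos: [0.6211, 0.1039, 0.1163]
force: [-1.9, -0.3, 4.0]
opening: 0.0548
gripper_force: 5.0
```

```bash
python3 -m inch '[0,0,0,0,63,0,0,0,0,68,0,0,0,0,73,0,0,0,0,73,0,0,0,0,73]'; python3 -m inch '[0,0,10,0,73,0,0,30,0,73,0,0,60,0,73,0,30,90,0,73,0,60,90,0,40,0,90,90,0,0,0,100,90,0,0,0,100,90,0,0]'; python3 - <<'E'
from plant import read_camera
import cv2
a=read_camera("side")["image"][190:300,230:380]
b=read_camera("top")["image"][150:250,215:355]
a=cv2.resize(a,(400,293),interpolation=cv2.INTER_CUBIC);b=cv2.resize(b,(400,286),interpolation=cv2.INTER_CUBIC)
cv2.imwrite("pics/g5.png",cv2.hconcat([a,cv2.copyMakeBorder(b,0,7,0,0,0)]))
E
```

```text
t: 9.55
tool_pos: [0.621, 0.1037, 0.1154]
orientation: [-2.133, -2.306, 0.0]
force: [-0.0, 0.5, 1.0]
opening: 0.0677
gripper_force: 0.0
t: 10.22
tool_pos: [0.6208, 0.2061, 0.2063]
orientation: [-2.129, -2.31, -0.001]
force: [-0.2, -0.5, 0.4]
opening: 0.0454
gripper_force: 0.0
```

View pics/g5.png

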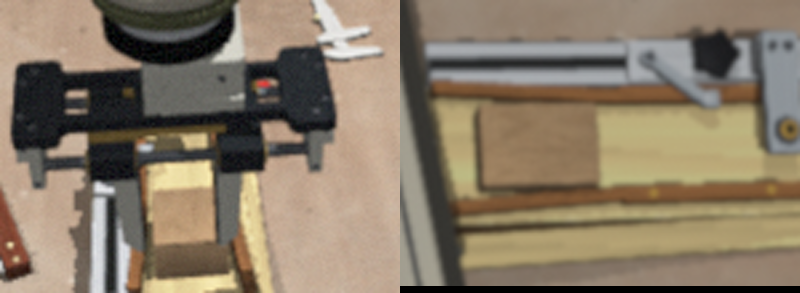

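The block lies flat and square in the mouth, at u 478–598, v 103–187 in the top panel. Now I work out the push waypoints.

```bash
python3 - <<'E'
from w import *
from h import proj
c=np.array([263.3,200.8])
from scipy.optimize import least_squares
r=least_squares(lambda p:proj("top",W(p[0],p[1],32)/1000)[0]-c,[0,0]);print("block top centre M",r.x)
p=np.array([620.8,206.1,206.3])
print("cur in M",RM(v[3]).T@(p-v[:3]*1000), "ex",RM(v[3])[:,0])
for x in(-75,-60,60,100,115):print(x,W(x,-2,24).round(1),(W(x,-2,24)-p).round(1))
E
```

```text
block top centre M [-6.81181865 -3.91739863]
cur in M [-124.62271474    7.35788105   88.93636462] ex [ 0.07679903 -0.96725162 -0.2419219 ]
-75 [614.  173.  131.3] [ -6.8 -33.1 -75. ]
-60 [615.2 158.5 127.7] [ -5.6 -47.6 -78.6]
60 [624.4  42.4  98.6] [   3.6 -163.7 -107.7]
100 [627.5   3.8  89. ] [   6.7 -202.3 -117.3]
115 [628.6 -10.8  85.3] [   7.8 -216.9 -121. ]
```

```bash
python3 -m inch '[-6,-20,-20,0,0,-6,-30,-45,0,0,-6,-30,-65,0,0,-6,-30,-75,0,0,-6,-30,-75,0,0]'; python3 -m inch '[0.5,-7,-2,0,0,1,-14,-4,0,0,1.5,-19,-5,0,0,2,-24,-6,0,0,2.3,-29,-7,0,0,2.7,-34,-8.5,0,0,3.1,-39,-9.7,0,0,3.5,-44,-11,0,0,3.9,-49,-12.2,0,0]'
```

```text
t: 10.83
tool_pos: [0.6131, 0.1719, 0.1272]
orientation: [-2.133, -2.302, 0.007]
force: [-0.2, 0.1, 0.2]
opening: 0.0009
gripper_force: 0.0
t: 11.58
tool_pos: [0.6192, 0.1242, 0.1186]
orientation: [2.133, 2.306, 0.001]
force: [0.6, 0.3, 1.9]
opening: 0.0003
gripper_force: 0.8
```

```bash
python3 -m inch '[0.4,-4.8,-1.2,0,0,0.8,-9.7,-2.4,0,0,1.1,-14.5,-3.6,0,0,1.5,-19.3,-4.8,0,0,1.9,-24.2,-6,0,0,2.3,-29,-7.3,0,0,2.7,-33.9,-8.5,0,0,3.1,-38.7,-9.7,0,0,3.5,-43.5,-10.9,0,0,3.8,-48.4,-12.1,0,0]'; cat > st.py <<'E'
from w import *
from h import proj
from plant import robot
s=robot.read_state();R=RM(v[3])
print("M",(R.T@(s["tool_pos"]*1000-v[:3]*1000)).round(1),"F_M",(R.T@s["force"]).round(1),s["t"])
E
python3 st.py
```

```text
t: 12.42
tool_pos: [0.6232, 0.076, 0.1064]
orientation: [2.133, 2.306, 0.001]
force: [1.5, 2.7, 0.7]
opening: 0.0004
gripper_force: 1.5
M [26.5 -1.3 23.1] F_M [ 0.2  1.4 -1.9] 12.5167
```

```bash
python3 -m inch '[0.4,-4.8,-1.2,0,0,0.8,-9.7,-2.4,0,0,1.1,-14.5,-3.6,0,0,1.5,-19.3,-4.8,0,0,1.9,-24.2,-6,0,0,2.3,-29,-7.3,0,0,2.7,-33.9,-8.5,0,0,3.1,-38.7,-9.7,0,0,3.5,-43.5,-10.9,0,0,3.8,-48.4,-12.1,0,0]';  python3 -m inch '[0.2,-2,-0.5,0,0,0.3,-4,-1,0,0,0.5,-6,-1.5,0,0,0.6,-8,-2,0,0,0.8,-10,-2.5,0,0]';python3 st.py
```

```text
t: 13.35
tool_pos: [0.6265, 0.0272, 0.094]
orientation: [-2.133, -2.306, 0.0]
force: [-0.0, 1.8, 0.2]
opening: 0.0006
gripper_force: 0.5
t: 13.77
tool_pos: [0.6273, 0.0177, 0.0917]
orientation: [-2.133, -2.307, 0.0]
force: [1.1, 1.2, 0.2]
opening: 0.0007
gripper_force: 0.3
M [86.  -1.  23.3] F_M [-1.2  0.6  1.1] 13.8667
```

```bash
python3 -m inch '[0.1,-1.5,-0.4,0,0,0.2,-3,-0.8,0,0,0.4,-4.5,-1.1,0,0,0.5,-6,-1.5,0,0,0.6,-7.5,-1.9,0,0,0.7,-9,-2.2,0,0,0.8,-10.5,-2.6,0,0]' | grep -E "tool|^force"; for i in 1 2 3; do python3 -m inch '[0.1,-1,-0.2,0,0,0.2,-2,-0.5,0,0,0.2,-2,-0.5,0,0]'| grep -E "tool|^force"; done;python3 st.py
```

```text
tool_pos: [0.6283, 0.0072, 0.0891]
force: [-0.5, 2.3, 0.9]
tool_pos: [0.6284, 0.0051, 0.0886]
force: [0.5, 0.8, 0.4]
tool_pos: [0.6286, 0.0031, 0.0881]
force: [1.0, 1.5, -0.2]
tool_pos: [0.6288, 0.0011, 0.0876]
force: [0.8, 0.1, -0.0]
M [102.9  -0.9  23.4] F_M [-0.2  0.1 -0.3] 15.3
```

```bash
python3 -m inch '[0.1,-1,-0.2,0,0,0.2,-2,-0.5,0,0,0.2,-2,-0.5,0,0]'| grep -E "tool|^force"; python3 -m inch '[0.1,-1,-0.2,0,0,0.2,-2,-0.5,0,0,0.2,-2,-0.5,0,0]'| grep -E "tool|^force";python3 -m inch '[0.1,-1,-0.2,0,0,0.2,-2,-0.5,0,0,0.2,-2,-0.5,0,0]'| grep -E "tool|^force"
```

```text
tool_pos: [0.629, -0.0009, 0.0871]
force: [-0.1, 0.8, 0.4]
tool_pos: [0.6292, -0.0029, 0.0866]
force: [0.5, 1.1, -0.2]
tool_pos: [0.6294, -0.005, 0.0861]
force: [-0.6, 0.2, -0.4]
```

```bash
python3 -m inch '[0.1,-1,-0.2,0,0,0.2,-2,-0.5,0,0,0.2,-2,-0.5,0,0]'| grep -E "tool|^force"; python3 -m inch '[0.1,-1,-0.2,0,0,0.2,-2,-0.5,0,0,0.2,-2,-0.5,0,0]'| grep -E "tool|^force"
```

```text
tool_pos: [0.6296, -0.0064, 0.0857]
force: [-0.5, 3.0, 0.9]
tool_pos: [0.6298, -0.0079, 0.0853]
force: [-1.5, 5.4, 1.7]
```

```bash
python3 -m inch '[0.1,-1,-0.2,0,0,0.1,-1,-0.2,0,0]'| grep -E "tool|^force"; python3 -m inch '[0.1,-1,-0.2,0,0,0.1,-1,-0.2,0,0]'| grep -E "tool|^force"
```

```text
tool_pos: [0.6299, -0.0087, 0.0851]
force: [-1.7, 5.3, 2.5]
tool_pos: [0.63, -0.0095, 0.0849]
force: [-0.9, 6.6, 2.3]
```

The plunger is felt: about 7 N along the channel, rising about 0.8 N per mm. I'll press about 1.5 mm further to be sure the keeper clicks.

```bash
python3 -m inch '[0.1,-1,-0.2,0,0,0.1,-1,-0.2,0,0,0.1,-1,-0.2,0,0]'| grep -E "tool|^force"; python3 -m inch '[0.1,-1,-0.2,0,0,0.1,-1,-0.2,0,0,0.1,-1,-0.2,0,0]'| grep -E "tool|^force"
```

```text
tool_pos: [0.6301, -0.0104, 0.0847]
force: [-1.3, 7.4, 1.2]
tool_pos: [0.6303, -0.0112, 0.0845]
force: [-1.0, 7.1, 1.7]
```

```bash
python3 -m inch '[0.1,-1,-0.2,0,0,0.1,-1,-0.2,0,0,0.1,-1,-0.2,0,0]'| grep -E "tool|^force"; for i in 1 2 3 4 5; do python3 -m inch '[-0.1,1,0.2,0,0,-0.1,1,0.2,0,0]'| grep -E "tool|^force"; done
```

```text
tool_pos: [0.6304, -0.0121, 0.0843]
force: [0.2, 8.4, 2.0]
tool_pos: [0.6303, -0.0113, 0.0845]
force: [-1.4, 7.7, 2.0]
tool_pos: [0.6302, -0.0104, 0.0847]
force: [-1.2, 6.6, 1.1]
tool_pos: [0.6301, -0.0096, 0.0849]
force: [-0.4, 6.7, 1.5]
tool_pos: [0.63, -0.0088, 0.0851]
force: [0.2, 6.3, 1.4]
tool_pos: [0.6299, -0.0083, 0.0852]
force: [-0.3, 5.0, 1.1]
```

```bash
for i in 1 2 3; do python3 -m inch '[-0.1,1,0.2,0,0,-0.1,1,0.2,0,0]'| grep -E "tool|^force"; done
```

```text
tool_pos: [0.6298, -0.008, 0.0854]
force: [-0.7, 2.8, 0.8]
tool_pos: [0.6296, -0.0072, 0.0855]
force: [0.4, 0.3, -0.1]
tool_pos: [0.6295, -0.0059, 0.0858]
force: [-0.4, 0.1, -0.4]
```

The force fell from 5 N to 0 within about 1 mm while the finger was still well inside the plunger's range. Forward and return forces also matched, so friction is small. The keeper must be holding the block, so I back off and stand clear.

```bash
python3 -m inch '[-0.8,10,2.5,0,0,-1.6,20,5,0,0,-3.2,40,10,0,0,-3.2,45,30,0,0,-3.2,50,65,0,0,-3.2,55,100,0,0,-10,80,130,0,0,-30,110,140,0,0,-50,145,140,0,0,-70,180,140,0,0]'; python3 -m inch '[-20,35,0,0,0,-40,70,0,0,0,-60,105,0,0,0,-70,130,0,0,0,-70,130,0,0,0,-70,130,0,0,0]'; python3 - <<'E'
from h import *; from w import W
# edges along the channel midline: wood block (brown) vs floor (yellow): print saturation/hue profile, now vs before
now=read_camera("top")["image"]; cv2.imwrite("pics/end.png",now); old=cv2.imread("pics/top0.png")
for x in range(80,210,6):
    u,w=np.round(proj("top",W(x,-12,32)/1000)[0]).astype(int); print(x,now[w,u],old[w,u])
d=cv2.absdiff(now,old).max(2)
for n,(a,b,c,e) in dict(tin=(260,300,145,182),cal=(260,305,428,512),keeper=(162,192,295,330),gateup=(165,220,365,400)).items(): print(n,np.percentile(d[a:b,c:e],[50,95,99]))
E
```

```text
t: 19.8
tool_pos: [0.5593, 0.1764, 0.228]
orientation: [2.133, 2.304, 0.005]
force: [0.4, -0.8, -0.2]
opening: 0.0004
gripper_force: 0.0
t: 20.3
tool_pos: [0.4883, 0.3063, 0.2262]
orientation: [2.129, 2.31, 0.001]
force: [-0.9, -0.2, 0.8]
opening: 0.0001
gripper_force: 0.0
80 [124 174 192] [116 162 179]
86 [125 174 192] [117 163 180]
92 [124 174 192] [115 162 179]
98 [125 174 192] [116 163 178]
104 [124 174 192] [116 162 179]
110 [123 173 191] [114 161 177]
116 [59 80 90] [115 161 178]
122 [ 64  85 104] [118 166 180]
128 [ 99 132 161] [121 169 181]
134 [100 133 162] [121 168 181]
140 [101 134 164] [120 168 181]
146 [ 99 132 161] [120 168 181]
152 [ 94 125 152] [106 147 162]
158 [ 89 105 122] [ 97 126 137]
164 [ 87 104 120] [ 95 125 136]
170 [ 87 104 120] [ 98 127 139]
176 [111 114 117] [114 126 130]
182 [ 99 121 142] [121 162 170]
188 [ 92 123 148] [123 173 182]
194 [ 92 122 148] [122 172 182]
200 [ 91 121 147] [122 171 182]
206 [77 81 83] [108 151 167]
tin [ 61.  97. 114.]
cal [10. 13. 13.]
keeper [10.   13.   75.55]
gateup [ 24.   125.8  159.76]
```

```bash
python3 -c "
from plant import job
print(job.close_job())"
```

```text
the job is handed in; nothing more can be done
None
```

The job is handed in at about 20 s: the gate is down, the block was laid in the mouth and pushed onto the sprung stop, and the arm stands clear. The keeper's click is judged from the force drop on backing off rather than seen. I went nowhere near the tin or the calliper; the last picture shows the calliper unmoved, but the arm hid the tin.

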